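# Index the lantern cap to the first piercing station

### The job

Two carriers are parked at the loading ends of their rail slides. Push the one that bears the domed brass lantern cap along its rail, towards the wooden end stop, to its first station: it should come to rest in the detent with the cap standing right between the first pair of upright steel pins, not on at the second pair. Leave the other carrier, with the pointed copper finial, where it is.

Things in the scene. Friction and masses are not known exactly. Their poses are not given: they have to be found in the camera images.
- cap_carrier (a joint): Travel in m of the oak carrier (56 mm wide, 110 mm long) bearing the domed brass cap (60 mm wide; top 102 mm above bench). 0 = loading end, 0.23 = end stop; starts at 0 to 0.06. Stations at 0.12 (first) and 0.22: there a sprung ball in a V notch draws it in from about 8 mm either side; elsewhere it stays where left. Pushing takes about 1 N, 4 N out of a notch.
- cap_tab (a point): Top middle of the cap carrier's push tab, 110 mm above the bench: upright steel plate across the rail, 50 mm wide, 10 mm thick, standing 60 mm above the carrier at its trailing end, 62 mm behind the cap's axis, on the rail's centre line. Free behind; 27 mm free between tab and cap rim. y axis: along the rail, direction of travel.
- cap_station (a point): First station of the cap's rail: on its centre line, midway between the first pair of steel pins (6 mm thick, 72 mm apart), at pin-top height, 54 mm above the bench. In station the cap's axis is over it. Second pair 100 mm on. y axis: along the rail, direction of travel, roughly world +y. Rail: fixed, 82 mm wide, 400 mm long, 60 mm high wooden stop at the far end.
- finial_tab (a point): The same point on the other carrier's push tab. That carrier and rail are of the same build, stand beside the first (nearer to or farther from the robot) and bear a pointed copper finial, 33 mm wide and 60 mm tall. Leave it alone.

How it is judged:
By the outcome, as a careful person would: the job done as asked, in the order asked, and still so for the second after the job is handed in, with the robot touching nothing.
It also fails if it takes over 32 s, if anything falls off the work surface, if the arm or the gripper's body presses on something with over 40 N, if the wrist force passes 120 N, or if a joint passes its speed limit or range.

### The arm

A 7-joint arm with a two-finger parallel gripper is mounted at the origin on the work surface. World frame = base frame: x ahead of the robot, y to its left, z up, the work surface at z = 0. Lengths are in m, angles in rad, forces in N, time in s.
With the tool pointing down it reaches from about 0.4 to 0.875 m from the base axis. Payload 6.5 kg.
Tool frame: the origin (TCP) lies on the centre line of the jaws, within the pads' length; the fingertips stand 14 mm ahead of it and the grasp point (between the pads) lies 5 mm behind it; z points along the fingers, y is the line along which they close (so a half turn about z gives the same grasp; the last joint's range is limited). The gripper opens to 88 mm and grips with 3 to 60 N. Pads are 18 mm wide; open, the fingers measure 123 mm over their backs; the gripper's body (75 mm by 187 mm) begins 45 mm behind the grasp point.
Start: joints at [1.117, 0.536, -0.004, 1.538, 0.003, 1.067, -0.071], TCP at [0.246, -0.602, 0.253] pointing down, gripper open.
Joint ranges: [-2.7, 2.7], [-0.37, 2.16], [-1.27, 1.26], [0.24, 2.4], [-1.31, 4.45], [0.19, 1.91], [-2.76, 2.76]. Speed limits (rad/s): [2.39, 2.39, 3.14, 3.14, 3.14, 3.14, 3.14].

### API

Orientations are given as a unit quaternion [x, y, z, w].
In Python, from bench import state, read_camera, finish_job gives the robot as it stands. The module is installed in compiled form; this text tells all that it offers.
- The arm moves only by the shell command python3 -m inch 'ROWS' [FORCE]. ROWS is JSON, a list of rows, each a list of 7 numbers: the shift along the tool's x, y, z in m, then the turn, a rotation vector about the tool's x, y, z in rad, then the closure, from 0 (fully open) to 1 (shut). A call has 1 to 12 rows; each row shifts and turns the commanded pose from where the row before left it, along the tool's axes as they then stand; what a row does not reach is not made up. A row lasts 1/10 s, in which the tool goes at most 50 mm and 8.59 degrees, less where a joint would pass 70% of its speed; a pose out of reach is approached as far as the arm can. A call with a gripper value outside its range is refused whole. The fingers move at their own pace and stop on an object; FORCE is the grip in N (left out, the last holds). Time passes only in rows, so rows that do not move let the fingers close. It gives the time, the measured TCP pose, the force, the opening and the grip force at its end, in the units of the state.
- state(): the state, without advancing time (a new reading comes with each control period).
- read_camera(name): name is "scene" or "top" or "wrist"; returns a dict with "frame" (420x560x3 uint8, blue, green, red), "depth" (420x560 float32, m along the optical axis (not along the pixel's ray), 0 where there is no reading), "K" (3x3 intrinsics, pixels), "k1" (the pictures are not rectified: a ray, as slopes to the right and down, at radius r is drawn at 1 + k1 r^2 times it, then the intrinsics apply), "extrinsics" (4x4, takes a point from world to camera coordinates); the wrist camera has in their place "tool_from_camera" (4x4, takes a point from camera to tool coordinates, whose origin is the TCP and whose axes are the flange's). Camera axes: x right, y down, z forward; pixel columns grow to the right and rows downward; lengths in m; the calibration is good to about 2 mm. A picture is of the moment at which its call begins: read the wrist's pose just before it.
- finish_job(): hands the job in; it is judged then, once.
The state is a dict: "time": time; "joint_positions": joint angles; "joint_vel": joint speeds; "effort": joint torques, N m; "tool_pos": TCP position; "orientation": TCP orientation; "contact_force": force on the tool from outside, world axes, zero at the start; "ft_torque": the same for the moment, N m; "gripper_width": finger opening in m; "finger_force": force on a finger pad.
Only numpy, scipy, OpenCV 4.12 (cv2) and the standard library are available. Lean on these libraries where they do the work, as an engineer would, in place of code of your own. Each camera call takes 0.05 s, during which the arm holds its last target. There are 200 camera calls.

## Working session

There is one attempt and no reset: what is moved stays moved. The work goes in short steps, Python scripts to look and compute and a shell command to move; the robot and the scene stay as the last step left them, time stands still between calls to the robot, and variables do not carry over. Pictures are saved under pics/ and viewed, at most 10 in all, crops included, and the job is handed in when it is done.

```bash
mkdir -p pics; cat > h.py <<'E'
import numpy as np, cv2
from bench import state, read_camera
def world(c, uv, d=None, z=None):
    K=c["K"]; p=(np.array(uv,float).reshape(-1,2)-[K[0,2],K[1,2]])/[K[0,0],K[1,1]]
    s=p.copy()
    for _ in range(20): s=p/(1+c["k1"]*(s**2).sum(1,keepdims=True))
    r=np.c_[s,np.ones(len(s))]; E=c["extrinsics"]; R,t=E[:3,:3],E[:3,3]
    o=-R.T@t; w=r@R
    if z is not None: return o+w*((z-o[2])/w[:,2])[:,None]
    return o+w*np.asarray(d).reshape(-1,1)
def cloud(c):
    v,u=np.mgrid[:420,:560]; return world(c,np.c_[u.ravel(),v.ravel()],c["depth"].ravel()).reshape(420,560,3)
E
python3 - <<'E'
from h import *
for n in("scene","top"):
    c=read_camera(n); cv2.imwrite(f"pics/{n}0.png",c["frame"]); np.save(f"{n}0.npy",c,allow_pickle=True)
    print(n,c["K"],c["k1"],c["extrinsics"])
print(state())
E
```

```text
scene [[395.07723604   0.         277.16931088]
 [  0.         395.07723604 206.62115111]
 [  0.           0.           1.        ]] -0.11687248657241973 [[ 0.36149741  0.93236697  0.00338406 -0.10073919]
 [ 0.5019725  -0.19156367 -0.84340202 -0.17396615]
 [-0.78571193  0.30658635 -0.53727235  1.16553406]
 [ 0.          0.          0.          1.        ]]
top [[393.70695008   0.         277.30323236]
 [  0.         393.70695008 204.66189676]
 [  0.           0.           1.        ]] -0.11750990613232823 [[-0.00627354 -0.99918035  0.03999084 -0.09169482]
 [-0.98074959 -0.0016573  -0.19526264  0.55844268]
 [ 0.19516887 -0.04044599 -0.97993532  0.64442247]
 [ 0.          0.          0.          1.        ]]
{'time': 0.1, 'joint_positions': array([ 1.11682909,  0.53709975, -0.00441343,  1.53872886,  0.0026099 ,
        1.0672927 , -0.07120412]), 'joint_vel': array([-1.18417202e-03, -2.34187210e-03,  1.05064088e-03, -2.95487708e-03,
       -1.62049288e-03,  1.89880089e-05,  1.16030238e-04]), 'effort': array([ 3.14512930e-03, -5.72083211e+01,  9.94235091e-01, -2.52234954e+01,
       -5.61400771e-02,  1.34055104e-02,  7.33484057e-05]), 'tool_pos': array([ 0.2455606 , -0.60127913,  0.25193858]), 'orientation': array([ 9.81258214e-01,  1.92695972e-01, -2.12054386e-04, -7.31471832e-04]), 'contact_force': array([-0.42669378, -0.59643217,  0.15305833]), 'ft_torque': array([-0.01755832,  0.0041111 , -0.04042194]), 'finger_force': 0.0, 'gripper_width': 0.08852597448769457}
```

View pics/scene0.png

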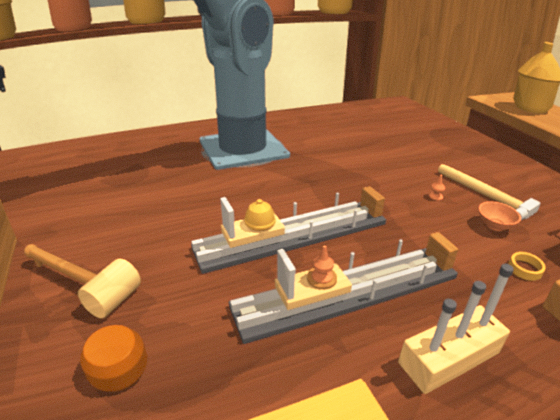

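View pics/top0.png

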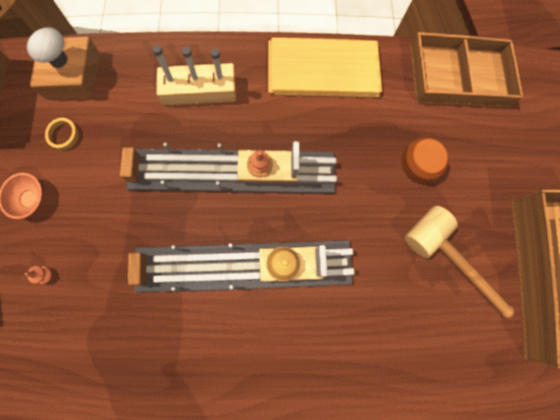

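The scene picture shows the brass-cap carrier on the rail nearer the robot (cap at about (260,215), tab at (228,218)). In the top picture its cap is at (284,264), its tab at (321,262), the first pins are near (231,246) and (231,288), the second near (173,246) and (174,290), and the wooden stop is at (134,268). The finial carrier is on the farther rail, with its tab at (296,160).

```bash
python3 - <<'E'
from h import *
T=np.load("top0.npy",allow_pickle=True).item(); S=np.load("scene0.npy",allow_pickle=True).item()
for n,c,boxes in(("top",T,dict(cap=(310,240,332,284),fin=(284,138,306,182))),("scene",S,dict(cap=(215,190,240,245),fin=(270,245,300,305)))):
    P=cloud(c); hsv=cv2.cvtColor(c["frame"],cv2.COLOR_BGR2HSV)
    for k,(a,b,d,e) in boxes.items():
        q=P[b:e,a:d].reshape(-1,3); s=hsv[b:e,a:d].reshape(-1,3)
        m=(q[:,2]>.100)&(q[:,2]<.12)&(s[:,1]<90); q=q[m]
        print(n,k,"tabtop n",m.sum(),q.mean(0).round(4),q.min(0).round(4),q.max(0).round(4),cv2.minAreaRect(q[:,:2].astype(np.float32)*1000))
    # brass cap points
    a,b,d,e=(262,240,308,290) if n=="top" else (240,195,282,235)
    q=P[b:e,a:d].reshape(-1,3); q=q[(q[:,2]>.068)]; print(n,"cap",len(q),np.median(q,0).round(4),q.min(0).round(4),q.max(0).round(4))
    # pin-like points
    if n=="top":
        for nm,(u,v) in dict(p1a=(231,246),p1b=(231,288),p2a=(173,246),p2b=(174,290),f1a=(220,146),f1b=(218,184)).items():
            g=c["frame"][v-5:v+6,u-5:u+6].min(2); y,x=np.unravel_index(g.argmax(),g.shape)
            w=np.where(g>g.max()*.8); uv=(u-5+w[1].mean(),v-5+w[0].mean())
            print(nm,uv,world(c,uv,z=.054).round(4),P[v-5:v+6,u-5:u+6,2].max().round(4))
        # rail rim edges: bench-coloured dark grey rail
        m=(P[...,2]>.004)&(P[...,2]<.06)&(hsv[...,1]<110); m[:235]=0; m[300:]=0; m[:,:120]=0; m[:,365:]=0
        q=P[m][:,:2]; print("rail",cv2.minAreaRect(q.astype(np.float32)*1000))
        st=P[250:288,128:141].reshape(-1,3); st=st[st[:,2]>.05]; print("stop",st.mean(0),st.max(0))
big=np.hstack([cv2.resize(T["frame"][230:300,120:365],None,fx=3,fy=3,interpolation=2)]); big2=cv2.resize(S["frame"][180:270,185:400],(735,308),interpolation=2)
cv2.imwrite("pics/z0.png",np.vstack([big,big2]))
E
```

```text
top cap tabtop n 218 [ 0.4562 -0.1633  0.1099] [ 0.4312 -0.1699  0.1002] [ 0.4812 -0.1578  0.1134] ((456.23211669921875, -163.9667510986328), (50.25016403198242, 10.304583549499512), 2.686445474624634)
top fin tabtop n 176 [ 0.632  -0.1222  0.1104] [ 0.6087 -0.1268  0.1014] [ 0.6585 -0.1177  0.1136] ((633.582275390625, -122.25445556640625), (8.997122764587402, 49.86111831665039), 89.85601043701172)
top cap 797 [ 0.4528 -0.1002  0.09  ] [ 0.4213 -0.1288  0.0683] [ 0.48   -0.0646  0.7442]
p1a (np.float64(229.71428571428572), np.float64(245.0)) [[ 0.4867 -0.0093  0.054 ]] 0.0556
p1b (np.float64(230.88888888888889), np.float64(286.6666666666667)) [[ 0.4148 -0.0123  0.054 ]] 0.7442
p2a (np.float64(172.71428571428572), np.float64(247.0)) [[0.483  0.0905 0.054 ]] 0.0561
p2b (np.float64(172.5), np.float64(288.0)) [[0.4122 0.0884 0.054 ]] 0.0564
f1a (np.float64(218.6), np.float64(144.8)) [[0.6712 0.0145 0.054 ]] 0.7442
f1b (np.float64(218.16666666666666), np.float64(180.91666666666666)) [[0.6023 0.0135 0.054 ]] 0.7442
rail ((451.85382080078125, -30.59014892578125), (82.2124252319336, 399.3222961425781), 2.0066640377044678)
stop [0.44497977 0.1538358  0.06359757] [0.47390088 0.16676473 0.74420228]
scene cap tabtop n 128 [ 0.4604 -0.166   0.1068] [ 0.4309 -0.1708  0.1   ] [ 0.4816 -0.1595  0.1102] ((456.24908447265625, -165.17001342773438), (50.760597229003906, 10.146310806274414), 2.321253538131714)
scene fin tabtop n 214 [ 0.6359 -0.1251  0.1069] [ 0.6073 -0.1292  0.1001] [ 0.6588 -0.1188  0.1105] ((633.0560302734375, -124.27831268310547), (10.144120216369629, 51.46095275878906), 88.59870147705078)
scene cap 514 [ 0.4669 -0.1078  0.0837] [ 0.4409 -0.2967  0.068 ] [ 1.0395 -0.0769  0.4798]
```

View pics/z0.png

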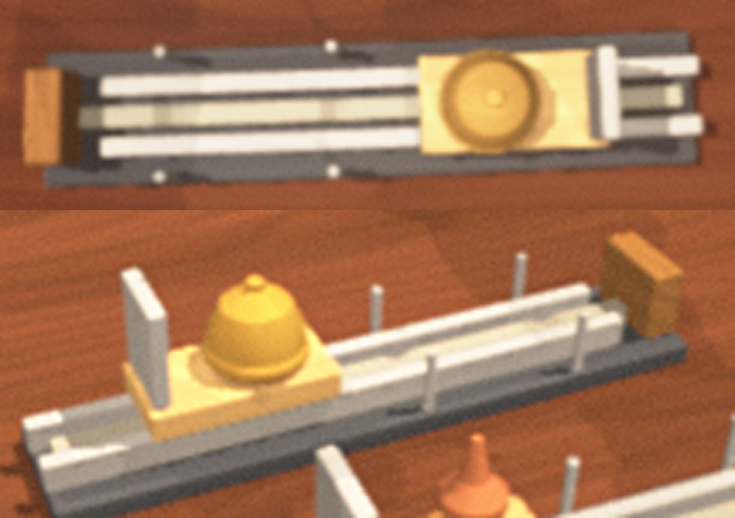

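The two views agree: the tab's top middle is at (0.456, -0.1645, 0.110) and measures 50 x 10 mm. The first station is at (0.4507, -0.0108), its pins are 72 mm apart, and the second pair is 100 mm on. The rail is turned about 2°, so the carrier has about 92 mm to travel. I'll close the fingers and go behind the tab.

```bash
python3 -m inch '[[0,0,0,0,0,0.118,1],[0,0,0,0,0,0.118,1],[0,0,0,0,0,0.118,1],[0.02,-0.033,0,0,0,0,1],[0.025,-0.041,0,0,0,0,1],[0.025,-0.041,0,0,0,0,1],[0.025,-0.041,0,0,0,0,1],[0.025,-0.041,0,0,0,0,1],[0.025,-0.041,0,0,0,0,1],[0.025,-0.041,0,0,0,0,1],[0.025,-0.041,0,0,0,0,1],[0,0,0,0,0,0,1]]' 10; python3 -c "from bench import state;print(state())"
```

```text
time: 1.3
tool_pos: [0.4334, -0.2683, 0.2526]
orientation: [1.0, 0.022, 0.001, -0.002]
contact_force: [-0.1, -0.8, 0.3]
gripper_width: 0.0003
finger_force: 0.0
{'time': 1.3, 'joint_positions': array([ 0.52045268,  0.30047888, -0.06296808,  1.90239225,  0.01878378,
        0.93967683, -1.07688771]), 'joint_vel': array([ 0.067858  ,  0.0079445 ,  0.09394734, -0.00766489,  0.03098971,
        0.0034713 ,  0.0807572 ]), 'effort': array([ -1.08538594, -42.18232155,  -0.33105754, -22.96378791,
        -0.07828979,  -0.04740643,  -0.89750184]), 'tool_pos': array([ 0.43341697, -0.26834583,  0.25255105]), 'orientation': array([ 9.99748750e-01,  2.23476725e-02,  6.65462241e-04, -1.60486689e-03]), 'contact_force': array([-0.07090102, -0.7727847 ,  0.32683772]), 'ft_torque': array([-0.01278545,  0.03616686,  0.03470278]), 'finger_force': 0.0, 'gripper_width': 0.0002626842997062523}
```

```bash
python3 -m inch '[[0.013,-0.021,0,0,0,0.01,1],[0.014,-0.021,0,0,0,0,1],[0,0,0.03,0,0,0,1],[0,0,0.04,0,0,0,1],[0,0,0.04,0,0,0,1],[0,0,0.03,0,0,0,1],[0,0,0.02,0,0,0,1],[0,0,0.007,0,0,0,1],[0,0,0,0,0,0,1],[0,0,0,0,0,0,1]]'
python3 - <<'E'
from h import *
print(state()["tool_pos"])
cv2.imwrite("pics/s1.png",read_camera("scene")["frame"])
E
```

```text
time: 2.3
tool_pos: [0.4562, -0.233, 0.0865]
orientation: [1.0, 0.012, 0.001, 0.0]
contact_force: [0.5, 0.8, 0.6]
gripper_width: 0.0005
finger_force: 0.0
[ 0.4561578  -0.23302698  0.08652583]
```

View pics/s1.png

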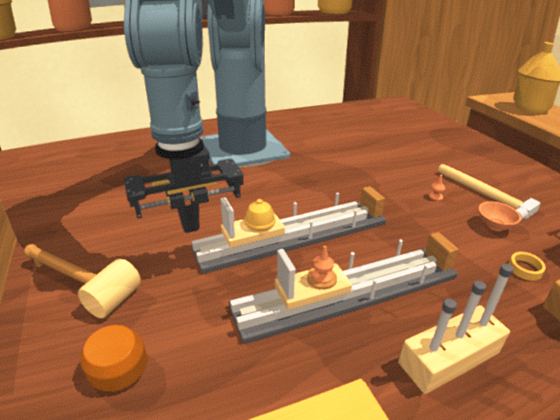

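The fingers are closed behind the tab at about (190,225), on the rail's line, with the body clear. Now I'll push slowly.

```bash
python3 -m inch '[[0,-0.015,0,0,0,0,1],[0,-0.012,0,0,0,0,1],[0,-0.006,0,0,0,0,1],[0,-0.005,0,0,0,0,1],[0,-0.005,0,0,0,0,1],[0,-0.005,0,0,0,0,1],[0,-0.005,0,0,0,0,1],[0,-0.005,0,0,0,0,1],[0,-0.005,0,0,0,0,1],[0,-0.005,0,0,0,0,1],[0,-0.005,0,0,0,0,1],[0,-0.005,0,0,0,0,1]]'
python3 -m inch '[[0,-0.005,0,0,0,0,1],[0,-0.005,0,0,0,0,1],[0,-0.005,0,0,0,0,1],[0,-0.005,0,0,0,0,1],[0,-0.005,0,0,0,0,1],[0,-0.003,0,0,0,0,1],[0,0,0,0,0,0,1],[0,0,0,0,0,0,1]]'
cat > m.py <<'E'
from h import *
import sys
print(state()["tool_pos"])
T=read_camera("top"); S=read_camera("scene")
for n,c in(("top",T),("scene",S)):
    P=cloud(c); hsv=cv2.cvtColor(c["frame"],cv2.COLOR_BGR2HSV)
    for k,x in(("cap",.453),("fin",.633)):
        m=(P[...,2]>.102)&(P[...,2]<.115)&(hsv[...,1]<90)&(hsv[...,2]>110)&(abs(P[...,0]-x)<.03)&(P[...,1]>-.19)&(P[...,1]<.1)
        if m.sum()>20: q=P[m];print(n,k,m.sum(),cv2.minAreaRect(q[:,:2].astype(np.float32)*1000))
    m=(P[...,2]>.062)&(P[...,2]<.104)&(abs(P[...,0]-.453)<.04)&(abs(P[...,1]+.04)<.11)&(hsv[...,1]>120)&(hsv[...,2]>90)
    q=P[m]; print(n,"brass",len(q),np.percentile(q[:,:2],[2,98],axis=0).round(4) if len(q) else "", q[q[:,2].argmax()] if len(q) else "")
cv2.imwrite(sys.argv[1],np.vstack([cv2.resize(T["frame"][130:310,110:370],(520,360)) , cv2.resize(S["frame"][170:290,180:440],(520,240))]))
E
python3 m.py pics/a1.png
```

```text
time: 3.55
tool_pos: [0.4535, -0.1562, 0.0858]
orientation: [1.0, 0.011, -0.0, 0.001]
contact_force: [-2.0, -5.0, 1.1]
gripper_width: 0.0006
finger_force: 2.6
time: 4.35
tool_pos: [0.453, -0.1264, 0.0857]
orientation: [1.0, 0.012, -0.0, -0.0]
contact_force: [-0.9, -1.3, 0.3]
gripper_width: 0.0006
finger_force: 0.3
[ 0.45302669 -0.1263889   0.08565373]
top fin 174 ((633.636962890625, -122.21312713623047), (8.923727035522461, 50.647586822509766), 89.4921875)
top brass 241 [[ 0.4323 -0.0709]
 [ 0.471  -0.014 ]] [ 0.4550373  -0.02644555  0.09365054]
scene cap 67 ((461.7919006347656, -105.5013656616211), (35.38142013549805, 9.891571998596191), 0.6206300854682922)
scene fin 198 ((632.3771362304688, -123.88308715820312), (10.460177421569824, 50.21723175048828), 89.81017303466797)
scene brass 574 [[ 0.4423 -0.0703]
 [ 0.4777 -0.0229]] [ 0.45342283 -0.04227442  0.10130859]
```

View pics/a1.png

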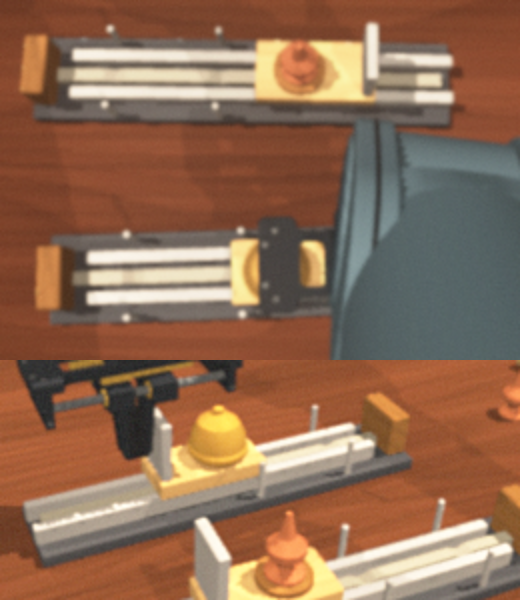

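The carrier moves freely with the tab against the fingers (scene crop (160,445)), and the finial carrier hasn't moved. The cap's axis is at y ≈ -0.042, about 31 mm short. I'll push 28 mm more and let the detent draw it in.

```bash
python3 -m inch '[[0,-0.004,0,0,0,0,1],[0,-0.004,0,0,0,0,1],[0,-0.004,0,0,0,0,1],[0,-0.004,0,0,0,0,1],[0,-0.003,0,0,0,0,1],[0,-0.003,0,0,0,0,1],[0,-0.002,0,0,0,0,1],[0,-0.002,0,0,0,0,1],[0,-0.002,0,0,0,0,1],[0,0,0,0,0,0,1],[0,0,0,0,0,0,1],[0,0,0,0,0,0,1]]'
python3 m.py pics/a2.png
```

```text
time: 5.65
tool_pos: [0.4527, -0.0984, 0.0858]
orientation: [1.0, 0.012, 0.0, -0.0]
contact_force: [0.2, 0.7, 0.1]
gripper_width: 0.0005
finger_force: 0.0
[ 0.45272155 -0.09837755  0.08577849]
top fin 174 ((633.69189453125, -122.1944351196289), (8.902443885803223, 50.70556640625), 89.4803695678711)
top brass 132 [[ 0.4337 -0.0326]
 [ 0.4703  0.0164]] [0.45186361 0.0064396  0.09174764]
scene cap 67 ((460.1318359375, -77.14337158203125), (35.40131759643555, 12.477128982543945), 0.37008923292160034)
scene fin 195 ((633.2593383789062, -124.1990966796875), (9.650691986083984, 49.93691635131836), 89.2004165649414)
scene brass 568 [[ 0.4402 -0.0404]
 [ 0.4766  0.0072]] [ 0.4421806  -0.11550761  0.10198727]
```

View pics/a2.png

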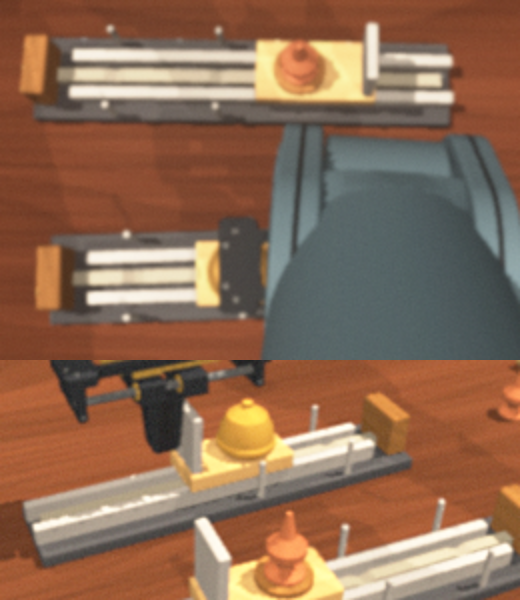

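The tab is now at about y ≈ -0.076 (scene crop (190,440)), roughly at the station, with no contact force. I'll back off and rise to measure it unobstructed.

```bash
python3 -m inch '[[0,0.015,0,0,0,0,1],[0,0.03,0,0,0,0,1],[0,0.04,0,0,0,0,1],[0,0.04,-0.01,0,0,0,1],[0,0.04,-0.03,0,0,0,1],[0,0.04,-0.04,0,0,0,1],[0,0.04,-0.04,0,0,0,1],[0,0.04,-0.03,0,0,0,1],[0,0.02,0,0,0,0,1],[0,0,0,0,0,0,1]]'
python3 m.py pics/a3.png
```

```text
time: 6.75
tool_pos: [0.4586, -0.3982, 0.2274]
orientation: [1.0, 0.009, 0.001, 0.002]
contact_force: [-0.6, -0.4, 0.5]
gripper_width: 0.0001
finger_force: 0.0
[ 0.45862796 -0.3982355   0.22735764]
top cap 198 ((453.47216796875, -73.7283706665039), (49.51056671142578, 9.635457038879395), 0.006852195132523775)
top fin 176 ((633.3262329101562, -122.21707916259766), (9.036725997924805, 50.16122055053711), 89.66399383544922)
top brass 925 [[ 0.4244 -0.0378]
 [ 0.476   0.0136]] [ 0.45130799 -0.00936534  0.10380691]
scene cap 106 ((452.8463134765625, -74.53511047363281), (50.32603073120117, 10.384443283081055), 1.4916980266571045)
scene fin 199 ((632.3739624023438, -123.86095428466797), (10.126843452453613, 50.57542037963867), 88.88752746582031)
scene brass 552 [[ 0.4403 -0.0385]
 [ 0.4767  0.0075]] [ 0.45078472 -0.01012933  0.10194397]
```

View pics/a3.png

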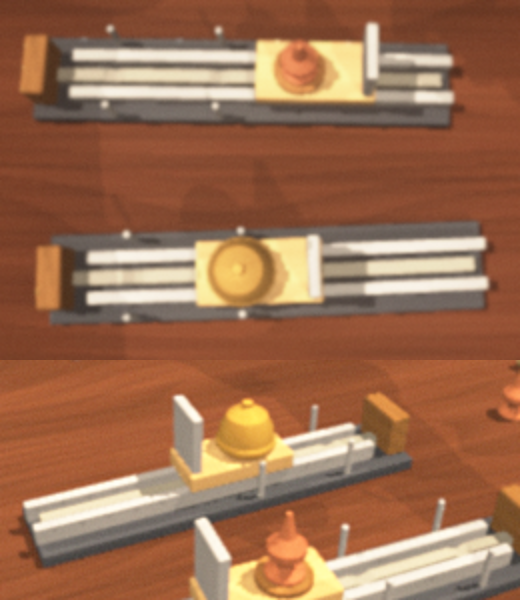

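The cap stands right between the first pins (crop (241,230) and (242,314)). Its tip is at y ≈ -0.010 against the station's -0.011, and the tab is at -0.074 against the expected -0.073. The finial carrier hasn't moved and the robot is clear.

```bash
python3 -c "from bench import finish_job;print(finish_job())"
```

```text
the job is handed in; nothing more can be done
None
```

The brass-cap carrier rests at its first station, with the cap between the first pair of pins to within about 1 mm; the finial carrier was not moved, and the job is handed in.

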